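# Unlock and lift off a squeeze-and-turn canister lid

## Robot

A 6-joint arm with a two-finger parallel gripper is mounted at the origin on a cart in front of the work surface, level with it; the furniture and walls round the work are solid. World frame = base frame: x ahead of the robot, y to its left, z up, the work surface at z = 0. Lengths are in m, angles in degrees, forces in N, time in s.
With the tool pointing down it reaches from about 0.4 to 0.825 m from the base axis. Payload 7 kg.
Tool frame: the origin (TCP) lies between the finger pads, 19 mm behind the fingertips; this is the grasp point; z points along the fingers, y is the line along which they close (so a half turn about z gives the same grasp; the last joint's range is limited). The gripper opens to 88 mm and grips with 3 to 60 N. Pads are 19 mm wide; open, the fingers measure 130 mm over their backs; the gripper's body (78 mm by 193 mm) begins 47 mm behind the grasp point.
Start: joints at [-47.321, 20.546, 0.682, 0, -70.136, -16.507], TCP at [0.298, -0.606, 0.245] pointing down, gripper open.
Joint ranges: [-176.03, 176.03], [-82.01, 121.73], [-58.28, 71.71], [-173.87, 95.51], [-174.79, -0.11], [-173.66, 173.66]. Speed limits (degrees/s): [136.94, 136.94, 172.46, 180, 180, 180].

## Interface

Orientations are given as [roll, pitch, yaw] about the fixed x, y, z axes, in that order (R = Rz(yaw) Ry(pitch) Rx(roll)).
In Python, from plant import ctrl gives the robot as it stands. The module is installed in compiled form; this text tells all that it offers.
- The arm moves only by the tool send_rows, never from a script. Its argument "plan" is a list that holds one entry, the list of rows, each a list of 6 numbers: the shift along the tool's x, y, z in shares of 400 mm (1.0 is 400 mm), then the turn, a rotation vector about the tool's x, y, z in shares of 60 degrees (1.0 is 60 degrees). A call has 1 to 8 rows; each row is the pose to reach, as a shift and turn from the pose commanded when the call began, along the tool's axes at that moment; what a row does not reach only later rows make up. A row lasts 1/12 s, in which the tool goes at most 41.7 mm and 7.16 degrees, less where a joint would pass 70% of its speed; a pose out of reach is approached as far as the arm can. A call with a gripper value outside its range is refused whole. "fingers" is the opening, from 0 (shut) to 1 (fully open), set as the call begins (left out, the last holds). The fingers move at their own pace and stop on an object; the grip force is fixed at half the most. Time passes only in rows, so rows that repeat a pose let the fingers close. It gives the time, the measured TCP pose, the force, the opening and the grip force at its end, in the units of the state.
- ctrl.get_obs(): the state, without advancing time (a new reading comes with each control period).
- ctrl.snapshot(name): name is "side" or "top" or "wrist"; returns a dict with "img" (400x640x3 uint8, red, green, blue), "K" (3x3 intrinsics, pixels), "k1" (the pictures are not rectified: a ray, as slopes to the right and down, at radius r is drawn at 1 + k1 r^2 times it, then the intrinsics apply), "pose" (4x4, takes a point from camera to world coordinates). Camera axes: x right, y down, z forward; pixel columns grow to the right and rows downward; lengths in m; the calibration is good to about 2 mm. A picture is of the moment at which its call begins. There is no depth.
- ctrl.close_job(): hands the job in; it is judged then, once.
The state is a dict: "clock": time; "joint_pos": joint angles; "qvel": joint speeds; "tau": joint torques, N m; "tool_pos": TCP position; "orientation": TCP orientation; "force": force on the tool from outside, world axes, zero at the start; "moment": the same for the moment, N m; "opening": finger opening in m; "gripper_force": force on a finger pad.
Only numpy, scipy, OpenCV 4.12 (cv2) and the standard library are available. Lean on these libraries where they do the work, as an engineer would, in place of code of your own. Each camera call takes 0.05 s, during which the arm holds its last target. There are 200 camera calls.

## Task

Open the green storage canister so that it can be refilled: squeeze the two orange tabs of its lid together, keep them squeezed and turn the lid anticlockwise (seen from above) until you feel the end stop, then lift it straight off. Do not force the lid against the canister while turning or lifting. Set the lid down gently, right way up and wholly on the chopping board, let go of it, and leave the other things where they are.

Things in the scene. Friction and masses are not known exactly. Their poses are not given: they have to be found in the camera images.
- canister: Green canister with a white rim, fixed to the worktop: round, 104 mm across, 92 mm high. Origin at the centre of its underside, z up. The rim has two notches, 15 mm wide, at its own +y and -y. The locked lid sits down inside the rim with about 2 mm of play, turned as the canister is (same x and y), its origin 66 mm above the canister's.
- canister_rim (a point): Centre of the canister's mouth, level with the rim's top, 92 mm above the worktop. A bayonet hidden under the lid's cover holds the lid down until it is turned anticlockwise to the end stop (or within 0.05 rad of it). The stop is rigid, differs each time, lies 0.55 to 1.3 rad from the locked position and can only be felt. More than 0.8 N m on the stop, or 25 N of pull or side load, is too much.
- lid: Loose grey lid, 170 to 260 g: a plug with a cover 88 mm across, top face 18.5 mm above its origin; a hub 22 mm across stands 30 mm high between the tabs. Origin at the centre of its flat underside, on the turning axis, z up. At its own +y and -y stand two orange tabs: paddles 24 mm wide (along x), 6 mm thick, tops 60 mm above the origin.
- lid_grip (a point): On the lid's axis midway between the tabs, 50 mm above the lid's origin (116 mm above the worktop when locked), axes as the lid's. The tabs' outer faces are 60 mm apart along the lid's y at rest, 44 mm fully squeezed. With the TCP here the pads meet the tabs and tips stay just clear of the rim and the bolts. A 20 to 25 N squeeze is ample.
- tab_a (a joint): Inward travel of the tab at the lid's +y: 0 at rest, 0.008 m fully squeezed (rigid there). Damped spring: 2 N to start, 6 N when fully in. The tab carries a bolt, 12 mm wide, its top 25 mm above the lid's origin, pointing outwards to 50 mm from the axis into a rim notch; it leaves the notch only when squeezed in by more than 5 mm.
- tab_b (a joint): The same for the tab at the lid's -y.
- chopping_board: The brown wooden chopping board, fixed, lying flat: 200 mm (its x) by 300 mm (its y), rounded corners, 21 mm thick. Origin at the centre of its underside.
- board_top (a point): Centre of the board's top face.
- mug: A white mug, 78 mm across with a handle, 97 mm high: leave it alone. Origin near the centre of its underside.
- timer: A black kitchen timer, 82 mm wide, 74 mm high, standing: leave it alone. Origin at the centre of its underside.
- garlic: A garlic bulb, about 60 mm: leave it alone. Origin at the centre of its underside.
- lemon: A lemon, 71 mm long: leave it alone. Origin at the centre of its underside.
Not all that is in view belongs to the job. What is shaped like the lid but pink is not meant.

How it is judged:
By the outcome, as a careful person would: the job done as asked, in the order asked, and still so for the second after the job is handed in, with the robot touching nothing.
It also fails if it takes over 69 s, if anything falls off the work surface, if the arm or the gripper's body presses on something with over 40 N, if the wrist force passes 120 N, or if a joint passes its speed limit or range.

## Working session

There is one attempt and no reset: what is moved stays moved. The work goes in short steps, Python scripts to look and compute and a tool call to move; the robot and the scene stay as the last step left them, time stands still between calls to the robot, and variables do not carry over. Pictures are saved under pics/ and viewed, at most 10 in all, crops included, and the job is handed in when it is done.

Besides the shell and the picture viewer there is one more tool, called after "Request:" as a command line: name --argument value ..., lists and objects as JSON in quotes. send_rows: Moves the arm, as the interface text tells. Its arguments: {"type":"object","properties":{"plan":{"type":"array","items":{"type":"array","items":{"type":"array","items":{"type":"number"}}}},"fingers":{"type":"number"}},"required":["plan"]}

```bash
mkdir -p pics; python3 - <<'E'
from plant import ctrl
import cv2,pickle
for n in("top","side"):
    s=ctrl.snapshot(n); pickle.dump(s,open(f"{n}0.pkl","wb")); cv2.imwrite(f"pics/{n}0.png",s["img"][:,:,::-1]); print(n,s["K"].tolist(),s["k1"],s["pose"].round(3).tolist())
print(ctrl.get_obs())
E
```

```text
top [[477.9346006667855, 0.0, 325.71549518895534], [0.0, 477.9346006667855, 200.7325441272319], [0.0, 0.0, 1.0]] -0.10026001162662636 [[-0.308, -0.927, 0.215, 0.31], [-0.951, 0.299, -0.074, -0.047], [0.004, -0.227, -0.974, 1.418], [0.0, 0.0, 0.0, 1.0]]
side [[361.4063294918293, 0.0, 320.5038155592765], [0.0, 361.4063294918293, 196.94745523648155], [0.0, 0.0, 1.0]] 0.023332556949401333 [[-0.979, -0.151, 0.137, 0.454], [-0.202, 0.651, -0.731, 0.59], [0.021, -0.744, -0.668, 0.759], [0.0, 0.0, 0.0, 1.0]]
{'clock': 0.1, 'joint_pos': array([-4.73201789e+01,  2.05856416e+01,  6.39315522e-01, -1.56997795e-02,
       -7.01345914e+01, -1.65073481e+01]), 'qvel': array([ 0.10933526, -0.04512933,  0.12314275,  0.15531017,  0.23213115,
        0.03917664]), 'tau': array([-1.87337064e-03, -5.84162343e+01,  2.93749487e+01,  7.01556802e+00,
        1.01473005e-02, -7.04606600e-05]), 'tool_pos': array([ 0.29752604, -0.60544948,  0.24454404]), 'orientation': array([ 1.79918224e+02, -8.84222018e-03, -1.53832866e+02]), 'force': array([-0.46618362,  0.53716709, -0.30742077]), 'moment': array([0.01121993, 0.00778713, 0.04981896]), 'gripper_force': 0.0, 'opening': 0.08744785199950035}
```

View pics/top0.png

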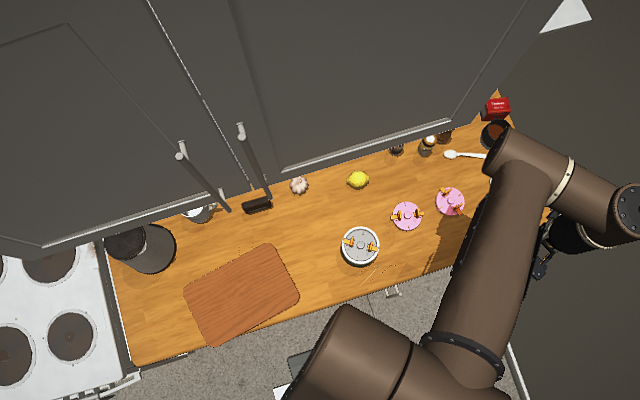

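View pics/side0.png

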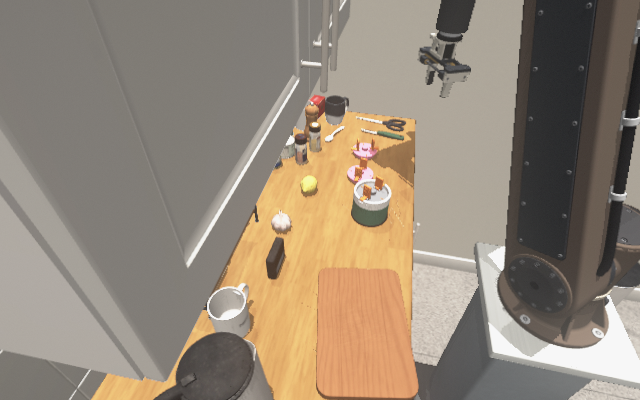

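Candidates for the lid are the grey lid in the white-rimmed canister at top (361,246), the pink lid at (407,216) and the pink lid at (451,201). I choose the grey one. The board is at (241,295). Next I'll take one close crop to check.

```bash
cat > h.py <<'E'
import numpy as np,cv2,pickle
def ray(s,uv):
    K=s["K"];d=np.array([s["k1"],0,0,0,0.])
    p=cv2.undistortPoints(np.array([[uv]],float),K,d)[0,0]
    return s["pose"][:3,3],s["pose"][:3,:3]@np.array([p[0],p[1],1])
def atz(s,uv,z):
    o,d=ray(s,uv); return o+d*(z-o[2])/d[2]
def proj(s,P):
    P=(np.atleast_2d(P)-s["pose"][:3,3])@s["pose"][:3,:3]
    return cv2.projectPoints(P[:,None],np.zeros(3),np.zeros(3),s["K"],np.array([s["k1"],0,0,0,0.]))[0][:,0]
E
python3 - <<'E'
from h import *
t=pickle.load(open("top0.pkl","rb"));s=pickle.load(open("side0.pkl","rb"))
print("can",atz(t,(361,246),.092),atz(s,(372,190),.092))
for p in((183,294),(267,243),(300,294),(215,347)):print(atz(t,p,.021))
a=t["img"][221:271,331:391]; b=s["img"][170:230,342:402]
a=cv2.resize(a,(480,400),interpolation=cv2.INTER_CUBIC); b=cv2.resize(b,(300,300),interpolation=cv2.INTER_CUBIC)
c=np.zeros((400,780,3),np.uint8);c[:,:480]=a;c[:300,480:]=b
cv2.imwrite("pics/crop0.png",c[:,:,::-1])
E
```

```text
can [ 0.44877973 -0.20189994  0.092     ] [ 0.45386601 -0.20168506  0.092     ]
[0.48073329 0.32661286 0.021     ]
[0.54959216 0.05056324 0.021     ]
[0.37830131 0.00204402 0.021     ]
[0.30885774 0.27705864 0.021     ]
```

View pics/crop0.png

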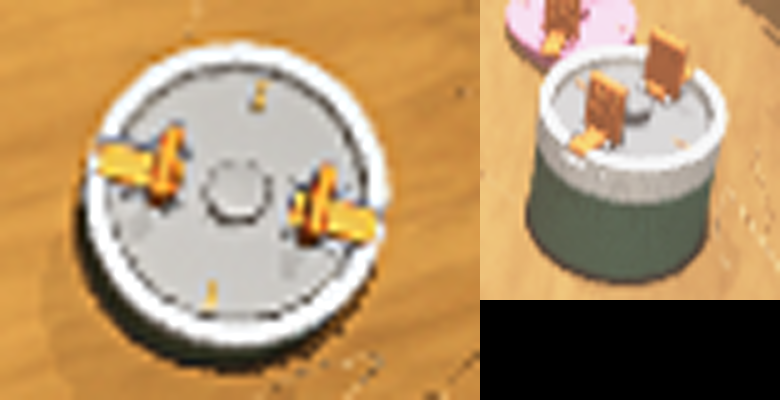

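The crop shows the grey lid in the green canister, with its orange bolts at crop (98,160) and (375,225) and the rim centred at (237,194). That confirms the choice.

```bash
cat >> h.py <<'E'
from scipy.spatial.transform import Rotation as Ro
def rel(o,P,yaw):
    "shift (cm) and turn (deg) in tool axes from obs pose to P with tool down at yaw"
    R=Ro.from_euler("xyz",o["orientation"],degrees=True); G=Ro.from_euler("xyz",[180,0,yaw],degrees=True)
    return (R.inv().apply(np.array(P)-o["tool_pos"])*100).round(2),(R.inv()*G).as_rotvec(degrees=True).round(2)
E
python3 - <<'E'
from h import *
from plant import ctrl
t=pickle.load(open("top0.pkl","rb"))
f=lambda x,y:(331+x/8-.5,221+y/8-.5)
a=atz(t,f(98,160),.091);b=atz(t,f(375,225),.091);c=atz(t,f(237,194),.092)
print(a,b,(a+b)/2,c,np.linalg.norm(a-b)); d=a-b
th=np.degrees(np.arctan2(d[1],d[0]));print("line",th)
o=ctrl.get_obs()
for y in(th+90,th-90):print(y,rel(o,[c[0],c[1],.26],y))
E
```

```text
[ 0.47932523 -0.15834607  0.091     ] [ 0.42774033 -0.2432215   0.091     ] [ 0.45353278 -0.20078379  0.091     ] [ 0.4528631  -0.20070454  0.092     ] 0.09932190844262034
line 58.709943403034394
148.7099434030344 (array([-31.79,  29.48,  -1.51]), array([ 7.000e-02, -5.000e-02,  5.746e+01]))
-31.290056596965606 (array([-31.79,  29.48,  -1.51]), array([ 6.0000e-02,  8.0000e-02, -1.2254e+02]))
```

Careful with the scale: shifts go in shares of 400 mm and turns go in shares of 60 degrees. That gives: -28 cm / 40 = -0.7, 26 cm / 40 = 0.65, 56 degrees / 60 = 0.9333.

Request:
send_rows --plan '[[[-0.1,0.0925,-0.005,0,0,0.1167],[-0.2,0.185,-0.01,0,0,0.2333],[-0.3,0.2775,-0.015,0,0,0.35],[-0.4,0.37,-0.02,0,0,0.4667],[-0.475,0.44,-0.025,0,0,0.5833],[-0.55,0.51,-0.03,0,0,0.7],[-0.625,0.58,-0.035,0,0,0.8167],[-0.7,0.65,-0.0375,0,0,0.9333]]]' --fingers 1

```text
clock: 0.77
tool_pos: [0.4088, -0.3157, 0.2576]
orientation: [180.0, -0.0, 153.2]
force: [1.0, 0.4, 0.1]
opening: 0.0876
gripper_force: 0.0
```

```bash
python3 - <<'E'
from h import *
from plant import ctrl
o=ctrl.get_obs();print(o["tool_pos"],o["orientation"],o["joint_pos"],rel(o,[.4530,-.2007,.26],148.7))
E
```

```text
[ 0.40881349 -0.31571492  0.25760556] [ 1.79993776e+02 -8.19600408e-03  1.53155122e+02] [-1.58863745e+01  5.04938250e+00 -1.79573492e+01 -8.33087898e-03
 -6.70001319e+01 -1.00955248e+02] (array([ 1.25, 12.26, -0.24]), array([ 0.01, -0.01,  4.46]))
```

To row units: 12.25 cm / 40 = 0.3063, 1.25 cm / 40 = 0.0313, 4.5 degrees / 60 = 0.075.

Request:
send_rows --plan '[[[0.0075,0.075,-0.0025,0,0,0.02],[0.015,0.15,-0.005,0,0,0.04],[0.0225,0.225,-0.005,0,0,0.0567],[0.03,0.2875,-0.005,0,0,0.07],[0.0313,0.3063,-0.005,0,0,0.075],[0.0313,0.3063,-0.005,0,0,0.075],[0.0313,0.3063,-0.005,0,0,0.075]]]'

```text
clock: 1.35
tool_pos: [0.4522, -0.2021, 0.2595]
orientation: [-180.0, -0.0, 149.1]
force: [-0.0, 0.8, -0.0]
opening: 0.0876
gripper_force: 0.0
```

```bash
python3 - <<'E'
from h import *
from plant import ctrl
s=ctrl.snapshot("wrist");pickle.dump(s,open("w1.pkl","wb"))
o=ctrl.get_obs();print(o["tool_pos"],o["orientation"],o["force"],o["moment"])
print(proj(s,[[.453,-.2007,.092],[.453,-.2007,.126]]),s["pose"].round(3))
cv2.imwrite("pics/w1.png",s["img"][:,:,::-1])
E
```

```text
[ 0.452007   -0.20257742  0.25946778] [-1.79985293e+02 -2.39256794e-02  1.49003038e+02] [-0.15554653 -0.85054764 -0.37585716] [-0.10264309 -0.0328112  -0.02095645]
[[325.78150926 188.6931765 ]
 [325.90724049 197.85042959]] [[ 0.516  0.825  0.232  0.389]
 [ 0.857 -0.496 -0.139 -0.164]
 [ 0.001  0.27  -0.963  0.399]
 [ 0.     0.     0.     1.   ]]
```

View pics/w1.png

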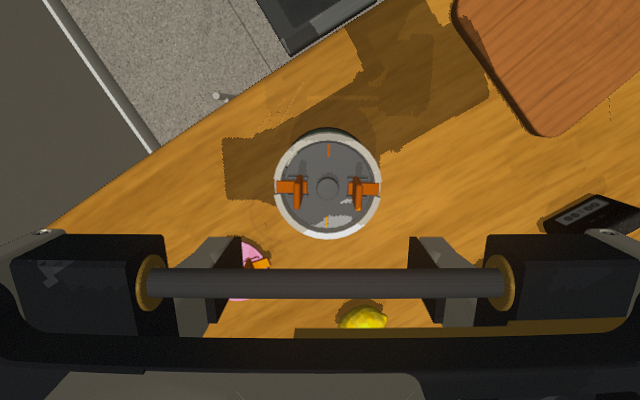

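The wrist view shows the lid with bolt ends near (276,187) and (379,189), and the tabs left and right, lined up with the fingers. I'll refine this numerically.

```bash
python3 - <<'E'
from h import *
s=pickle.load(open("w1.pkl","rb"));im=s["img"]
h=cv2.cvtColor(im,cv2.COLOR_RGB2HSV)
c=im[117:257,257:397]
cv2.imwrite("pics/w1c.png",cv2.resize(c,(560,560),interpolation=cv2.INTER_CUBIC)[:,:,::-1])
m=(h[...,0]<14)&(h[...,1]>180)&(h[...,2]>120)
m[:,:270]=0;m[:,385:]=0;m[:165]=0;m[222:]=0
n,l,st,ce=cv2.connectedComponentsWithStats(m.astype(np.uint8))
for i in range(1,n):
    if st[i,4]>20:print(st[i],ce[i])
E
```

```text
[356 183   9  10  26] [360.07692308 186.80769231]
[297 187   3  22  29] [298.62068966 197.65517241]
```

View pics/w1c.png

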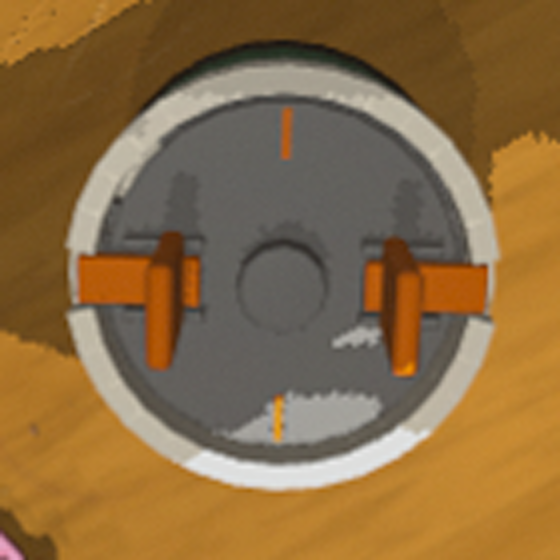

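```bash
python3 - <<'E'
from h import *
from plant import ctrl
s=pickle.load(open("w1.pkl","rb"))
f=lambda x,y:(257+x/4-.4,117+y/4-.4)
a=atz(s,f(79,279),.091);b=atz(s,f(486,290),.091);r=atz(s,f(283.5,276),.092);d=b-a
hb=atz(s,f(282,288),.096)
print(a,b,np.linalg.norm(d),(a+b)/2,r,hb,np.degrees(np.arctan2(d[1],d[0])))
# edges: left 68,right 499 rim; top, bottom
for p in((68,276),(499,276),(283,62),(283,489)):print(atz(s,f(*p),.092))
o=ctrl.get_obs();print(o["tool_pos"],o["orientation"])
E
```

```text
[ 0.4264733  -0.24068491  0.091     ] [ 0.47977693 -0.15742847  0.091     ] 0.09885804250576405 [ 0.45312511 -0.19905669  0.091     ] [ 0.4512125  -0.19771983  0.092     ] [ 0.45274107 -0.19909075  0.096     ] 57.37123642821427
[ 0.42435592 -0.242307    0.092     ]
[ 0.47804763 -0.15308393  0.092     ]
[ 0.40760575 -0.17173978  0.092     ]
[ 0.49849978 -0.22617773  0.092     ]
[ 0.452007   -0.20257742  0.25946778] [-1.79985293e+02 -2.39256794e-02  1.49003038e+02]
```

```bash
python3 - <<'E'
from h import *
from plant import ctrl
o=ctrl.get_obs();print(rel(o,[.4530,-.2000,.117],147.8))
E
```

```text
(array([ 0.04,  0.28, 14.25]), array([-0.01, -0.02,  1.2 ]))
```

To row units: 10.5 cm / 40 = 0.2625, 10 cm / 40 = 0.25, 1 degrees / 60 = 0.0167.

Request:
send_rows --plan '[[[0.0013,0.0063,0.05,0,0,0.0167],[0.0013,0.0063,0.1,0,0,0.0167],[0.0013,0.0063,0.15,0,0,0.0167],[0.0013,0.0063,0.2,0,0,0.0167],[0.0013,0.0063,0.25,0,0,0.0167],[0.0013,0.0063,0.2625,0,0,0.0167],[0.0013,0.0063,0.2625,0,0,0.0167],[0.0013,0.0063,0.2625,0,0,0.0167]]]'

```text
clock: 2.07
tool_pos: [0.4532, -0.2007, 0.1551]
orientation: [-180.0, 0.0, 147.9]
force: [1.1, 0.6, 0.1]
opening: 0.0876
gripper_force: 0.0
```

```bash
python3 - <<'E'
from h import *
from plant import ctrl
s=ctrl.snapshot("wrist");pickle.dump(s,open("w2.pkl","wb"))
P=[]
for i in range(6):
    ctrl.snapshot("top") if i else 0
    o=ctrl.get_obs();P.append(np.r_[o["tool_pos"],o["orientation"]%360,o["force"]])
print(np.mean(P,0).round(4),np.std(P,0).round(4))
o["tool_pos"]=np.mean(P,0)[:3]; print(rel(o,[.4530,-.2000,.117],147.8))
cv2.imwrite("pics/w2.png",s["img"][:,:,::-1])
E
```

```text
[ 4.537000e-01 -2.003000e-01  1.557000e-01  1.799597e+02  9.300000e-02
  1.479621e+02 -4.259000e-01 -8.440000e-02 -1.646000e-01] [1.000e-04 2.000e-04 2.000e-04 1.300e-02 1.620e-02 1.180e-02 5.070e-01
 3.725e-01 5.051e-01]
(array([ 0.08, -0.02,  3.87]), array([0.04, 0.08, 0.18]))
```

View pics/w2.png

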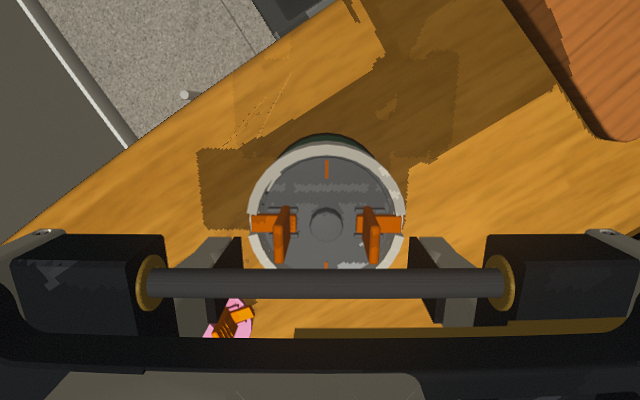

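Bolt ends are at (250,223) and (403,224), midway between the pad faces at x≈242 and 409, so the gripper is centred. I'll descend and close in stages.

To row units: 3.85 cm / 40 = 0.0963, 3.5 cm / 40 = 0.0875.

Request:
send_rows --plan '[[[0.0013,0,0.025,0,0,0],[0.0013,0,0.05,0,0,0],[0.0013,0,0.075,0,0,0],[0.0013,0,0.0875,0,0,0],[0.0013,0,0.0963,0,0,0],[0.0013,0,0.0963,0,0,0],[0.0013,0,0.0963,0,0,0],[0.0013,0,0.0963,0,0,0]]]'

```text
clock: 3.03
tool_pos: [0.4529, -0.1997, 0.1163]
orientation: [180.0, 0.0, 148.0]
force: [-0.1, -0.6, -0.4]
opening: 0.0875
gripper_force: 0.0
```

Request:
send_rows --plan '[[[0,0,0,0,0,0],[0,0,0,0,0,0],[0,0,0,0,0,0],[0,0,0,0,0,0]]]' --fingers 0.6

```text
clock: 3.37
tool_pos: [0.4528, -0.1997, 0.1163]
orientation: [180.0, 0.0, 148.0]
force: [0.6, -0.3, -0.8]
opening: 0.0661
gripper_force: 0.0
```

Request:
send_rows --plan '[[[0,0,0,0,0,0],[0,0,0,0,0,0],[0,0,0,0,0,0],[0,0,0,0,0,0],[0,0,0,0,0,0]]]'

```text
clock: 3.78
tool_pos: [0.4528, -0.1997, 0.1163]
orientation: [180.0, 0.0, 148.0]
force: [-0.3, 1.1, 3.3]
opening: 0.0528
gripper_force: 3.9
```

Request:
send_rows --plan '[[[0,0,0,0,0,0],[0,0,0,0,0,0],[0,0,0,0,0,0],[0,0,0,0,0,0],[0,0,0,0,0,0]]]' --fingers 0.52

```text
clock: 4.2
tool_pos: [0.4528, -0.1997, 0.1163]
orientation: [180.0, 0.0, 148.0]
force: [-0.7, 0.6, 5.7]
opening: 0.0457
gripper_force: 5.6
```

To row units: -0.05 cm / 40 = -0.0013.

Request:
send_rows --plan '[[[0,0,-0.0013,0,0,0],[0,0,-0.0013,0,0,0],[0,0,-0.0013,0,0,0]]]'

```text
clock: 4.45
tool_pos: [0.4525, -0.1996, 0.1164]
orientation: [-180.0, -0.0, 148.0]
force: [-0.9, -0.4, -0.6]
opening: 0.0456
gripper_force: 5.5
```

Request:
send_rows --plan '[[[0,0,0,0,0,0],[0,0,0,0,0,0],[0,0,0,0,0,0],[0,0,0,0,0,0]]]' --fingers 0.45

```text
clock: 4.78
tool_pos: [0.4525, -0.1997, 0.1167]
orientation: [-180.0, -0.0, 148.0]
force: [-2.2, 1.6, 3.1]
opening: 0.0422
gripper_force: 30.0
```

```bash
cat > st.py <<'E'
from h import *
from plant import ctrl
F=[];M=[];P=[];Y=[]
for i in range(5):
    ctrl.snapshot("wrist"); o=ctrl.get_obs();F.append(o["force"]);M.append(o["moment"]);P.append(o["tool_pos"]);Y.append(o["orientation"]%360)
m=lambda a:np.mean(a,0).round(4)
R=Ro.from_euler("xyz",o["orientation"],degrees=True).inv()
print(o["clock"],"P",m(P),m(Y),"F",m(F),"tool",R.apply(m(F)).round(2),"M",m(M),np.std(M,0).round(3),o["opening"],o["gripper_force"],o["joint_pos"].round(1))
E
python3 st.py
```

```text
5.0333 P [ 0.4526 -0.1997  0.1167] [180.002  359.9907 147.9683] F [-2.4807  1.5647  4.1441] tool [ 2.93  0.01 -4.14] M [ 0.6213  0.7356 -0.0392] [0.04  0.044 0.014] 0.04202668681779023 30.012545585632324 [  -1.    11.   -31.6   -0.   -47.5 -121. ]
```

To row units: 0.05 cm / 40 = 0.0013, -0.04 cm / 40 = -0.001.

Request:
send_rows --plan '[[[0.0013,0,-0.001,0,0,0],[0.0013,0,-0.001,0,0,0],[0.0013,0,-0.001,0,0,0]]]'

```text
clock: 5.28
tool_pos: [0.4521, -0.1994, 0.1167]
orientation: [-180.0, -0.0, 148.0]
force: [-0.7, 1.0, -0.8]
opening: 0.0417
gripper_force: 30.0
```

```bash
python3 st.py
```

```text
5.5333 P [ 0.4522 -0.1994  0.1168] [180.0064 359.9821 147.9663] F [-0.3494  0.1801 -2.3544] tool [ 0.39 -0.03  2.35] M [-0.0121 -0.0102 -0.0121] [0.067 0.017 0.024] 0.04178874502350896 29.958689510822296 [  -1.    10.9  -31.6   -0.   -47.5 -121.1]
```

To row units: -3 degrees / 60 = -0.05.

Request:
send_rows --plan '[[[0,0,0,0,0,-0.0167],[0,0,0,0,0,-0.0333],[0,0,0,0,0,-0.05],[0,0,0,0,0,-0.05]]]'

```text
clock: 5.87
tool_pos: [0.4522, -0.1995, 0.117]
orientation: [-180.0, -0.0, 151.1]
force: [0.3, -0.0, -1.8]
opening: 0.0419
gripper_force: 30.0
```

```bash
python3 st.py
```

```text
6.1167 P [ 0.4523 -0.1994  0.117 ] [179.9993 216.0001 150.9698] F [-0.1221 -0.1321 -2.5859] tool [ 0.04 -0.17  2.59] M [-0.0551 -0.0239  0.0175] [0.025 0.017 0.009] 0.041972446235155364 29.95861977338791 [  -1.    10.9  -31.6   -0.   -47.5 -118.1]
```

To row units: -12 degrees / 60 = -0.2.

Request:
send_rows --plan '[[[0,0,0,0,0,-0.0333],[0,0,0,0,0,-0.0667],[0,0,0,0,0,-0.1],[0,0,0,0,0,-0.1333],[0,0,0,0,0,-0.1667],[0,0,0,0,0,-0.2],[0,0,0,0,0,-0.2]]]'

```text
clock: 6.7
tool_pos: [0.4523, -0.1994, 0.1171]
orientation: [180.0, 0.0, 163.1]
force: [-0.2, -0.9, -2.6]
opening: 0.042
gripper_force: 30.0
```

```bash
python3 st.py
```

```text
6.95 P [ 0.4523 -0.1994  0.117 ] [1.799995e+02 6.000000e-04 1.629115e+02] F [ 0.2947  0.2935 -2.4533] tool [-0.2   0.37  2.45] M [-0.0584 -0.0097 -0.0305] [0.025 0.042 0.017] 0.04181223300850376 29.958776235580444 [  -1.    10.9  -31.6   -0.   -47.5 -106.1]
```

Turned 15° freely. Next I go to 29°, then small steps with feedback.

To row units: -14 degrees / 60 = -0.2333.

Request:
send_rows --plan '[[[0,0,0,0,0,-0.0333],[0,0,0,0,0,-0.0667],[0,0,0,0,0,-0.1],[0,0,0,0,0,-0.1333],[0,0,0,0,0,-0.1667],[0,0,0,0,0,-0.2],[0,0,0,0,0,-0.2333],[0,0,0,0,0,-0.2333]]]'

```text
clock: 7.62
tool_pos: [0.4522, -0.1994, 0.117]
orientation: [-180.0, -0.0, 177.0]
force: [-0.4, 0.5, -2.8]
opening: 0.042
gripper_force: 30.0
```

```bash
python3 st.py
```

```text
7.8667 P [ 0.4523 -0.1994  0.117 ] [179.9997 144.001  176.8982] F [-0.3453 -0.0678 -2.5857] tool [ 0.34 -0.09  2.59] M [-0.0228 -0.0148 -0.0084] [0.03  0.021 0.017] 0.04201547375005906 29.958629608154297 [ -1.   10.9 -31.6  -0.  -47.5 -92.1]
```

To row units: -1.8 degrees / 60 = -0.03.

Request:
send_rows --plan '[[[0,0,0,0,0,-0.01],[0,0,0,0,0,-0.02],[0,0,0,0,0,-0.03],[0,0,0,0,0,-0.03]]]'

```text
clock: 8.2
tool_pos: [0.4523, -0.1994, 0.117]
orientation: [-180.0, 0.0, 178.8]
force: [-0.2, -0.4, -2.4]
opening: 0.0421
gripper_force: 30.0
```

```bash
python3 st.py
```

```text
8.45 P [ 0.4523 -0.1994  0.117 ] [180.0003  72.001  178.7674] F [ 0.2134  0.2497 -2.5529] tool [-0.21  0.25  2.55] M [-0.0183 -0.0068 -0.    ] [0.016 0.013 0.035] 0.04189803588716656 29.958655536174774 [ -1.   10.9 -31.6   0.  -47.5 -90.3]
```

To row units: -1.5 degrees / 60 = -0.025.

Request:
send_rows --plan '[[[0,0,0,0,0,-0.0083],[0,0,0,0,0,-0.0167],[0,0,0,0,0,-0.025],[0,0,0,0,0,-0.025]]]'

```text
clock: 8.78
tool_pos: [0.4522, -0.1994, 0.117]
orientation: [-180.0, -0.0, -179.7]
force: [-0.1, 0.1, -2.9]
opening: 0.0415
gripper_force: 30.0
```

```bash
sed -i 's/print(o\["clock"\].*/print(o["clock"],"yaw",m(Y)[2],"F",R.apply(m(F)).round(2),"M",m(M),o["opening"])/' st.py; python3 st.py
```

```text
9.0333 yaw 180.2679 F [0.08 0.26 2.16] M [0.0115 0.0003 0.0048] 0.04191149924093781
```

To row units: -1.5 degrees / 60 = -0.025.

Request:
send_rows --plan '[[[0,0,0,0,0,-0.0083],[0,0,0,0,0,-0.0167],[0,0,0,0,0,-0.025],[0,0,0,0,0,-0.025]]]'

```text
clock: 9.37
tool_pos: [0.4522, -0.1994, 0.117]
orientation: [180.0, -0.0, -178.2]
force: [-0.3, -0.6, -2.9]
opening: 0.042
gripper_force: 30.0
```

```bash
python3 st.py
```

```text
9.6167 yaw 181.7708 F [-0.14  0.31  2.35] M [-0.0262  0.0069 -0.0109] 0.04234942213986074
```

To row units: -1.7 degrees / 60 = -0.0283.

Request:
send_rows --plan '[[[0,0,0,0,0,-0.01],[0,0,0,0,0,-0.02],[0,0,0,0,0,-0.0283],[0,0,0,0,0,-0.0283]]]'

```text
clock: 9.95
tool_pos: [0.4523, -0.1994, 0.1171]
orientation: [-180.0, 0.0, -176.5]
force: [-0.2, 0.9, -2.8]
opening: 0.042
gripper_force: 30.0
```

```bash
python3 st.py
```

```text
10.2 yaw 183.4679 F [-0.18  0.08  2.31] M [-0.0429 -0.0206 -0.0068] 0.04164848643431007
```

To row units: -1.7 degrees / 60 = -0.0283.

Request:
send_rows --plan '[[[0,0,0,0,0,-0.01],[0,0,0,0,0,-0.02],[0,0,0,0,0,-0.0283],[0,0,0,0,0,-0.0283]]]'

```text
clock: 10.53
tool_pos: [0.4523, -0.1994, 0.117]
orientation: [180.0, 0.0, -174.8]
force: [0.0, 0.6, -1.5]
opening: 0.0419
gripper_force: 30.0
```

```bash
python3 st.py
```

```text
10.7833 yaw 185.1683 F [-0.11  0.19  2.39] M [-0.0054 -0.0009  0.0017] 0.04160341507176
```

To row units: -1.7 degrees / 60 = -0.0283.

Request:
send_rows --plan '[[[0,0,0,0,0,-0.01],[0,0,0,0,0,-0.02],[0,0,0,0,0,-0.0283],[0,0,0,0,0,-0.0283]]]'

```text
clock: 11.12
tool_pos: [0.4522, -0.1994, 0.117]
orientation: [180.0, 0.0, -173.1]
force: [1.3, -0.1, -1.8]
opening: 0.0421
gripper_force: 30.0
```

```bash
python3 st.py
```

```text
11.3667 yaw 186.8679 F [ 0.11 -0.06  2.3 ] M [-0.0157 -0.0217  0.0038] 0.04253188410851166
```

To row units: -1.7 degrees / 60 = -0.0283.

Request:
send_rows --plan '[[[0,0,0,0,0,-0.01],[0,0,0,0,0,-0.02],[0,0,0,0,0,-0.0283],[0,0,0,0,0,-0.0283]]]'

```text
clock: 11.7
tool_pos: [0.4523, -0.1994, 0.117]
orientation: [-180.0, -0.0, -171.4]
force: [0.5, 0.5, -2.6]
opening: 0.0421
gripper_force: 30.0
```

```bash
python3 st.py
```

```text
11.95 yaw 188.5683 F [ 0.07 -0.05  2.85] M [-0.018  -0.0361 -0.0164] 0.041977218966654094
```

To row units: -1.7 degrees / 60 = -0.0283.

Request:
send_rows --plan '[[[0,0,0,0,0,-0.01],[0,0,0,0,0,-0.02],[0,0,0,0,0,-0.0283],[0,0,0,0,0,-0.0283]]]'

```text
clock: 12.28
tool_pos: [0.4523, -0.1994, 0.1171]
orientation: [-180.0, 0.0, -169.7]
force: [-0.2, -0.5, -1.5]
opening: 0.042
gripper_force: 30.0
```

```bash
python3 st.py
```

```text
12.5333 yaw 190.2681 F [ 0.11 -0.01  2.82] M [-0.0056  0.0035 -0.0172] 0.042133239516269703
```

To row units: -1.7 degrees / 60 = -0.0283.

Request:
send_rows --plan '[[[0,0,0,0,0,-0.01],[0,0,0,0,0,-0.02],[0,0,0,0,0,-0.0283],[0,0,0,0,0,-0.0283]]]'

```text
clock: 12.87
tool_pos: [0.4522, -0.1994, 0.117]
orientation: [180.0, -0.0, -168.0]
force: [0.5, 0.4, -2.5]
opening: 0.0423
gripper_force: 30.0
```

```bash
python3 st.py
```

```text
13.1167 yaw 191.9679 F [0.22 0.41 2.71] M [-0.0169  0.0006  0.0086] 0.04218725841555885
```

To row units: -1.7 degrees / 60 = -0.0283.

Request:
send_rows --plan '[[[0,0,0,0,0,-0.01],[0,0,0,0,0,-0.02],[0,0,0,0,0,-0.0283],[0,0,0,0,0,-0.0283]]]'

```text
clock: 13.45
tool_pos: [0.4523, -0.1994, 0.117]
orientation: [180.0, 0.0, -166.3]
force: [1.3, -0.2, -2.2]
opening: 0.0421
gripper_force: 30.0
```

```bash
python3 st.py
```

```text
13.7 yaw 193.667 F [ 0.19 -0.26  2.87] M [-0.0132 -0.0001 -0.0007] 0.0424812199890452
```

To row units: -1.7 degrees / 60 = -0.0283.

Request:
send_rows --plan '[[[0,0,0,0,0,-0.01],[0,0,0,0,0,-0.02],[0,0,0,0,0,-0.0283],[0,0,0,0,0,-0.0283]]]'

```text
clock: 14.03
tool_pos: [0.4522, -0.1994, 0.117]
orientation: [180.0, -0.0, -164.6]
force: [-0.3, 0.0, -2.2]
opening: 0.0422
gripper_force: 30.0
```

```bash
python3 st.py
```

```text
14.2833 yaw 195.3685 F [-0.23  0.25  2.31] M [ 0.0014 -0.0121 -0.0003] 0.04185403514043791
```

To row units: -1.7 degrees / 60 = -0.0283.

Request:
send_rows --plan '[[[0,0,0,0,0,-0.01],[0,0,0,0,0,-0.02],[0,0,0,0,0,-0.0283],[0,0,0,0,0,-0.0283]]]'

```text
clock: 14.62
tool_pos: [0.4523, -0.1994, 0.1171]
orientation: [-180.0, 0.0, -162.9]
force: [-0.5, 0.8, -2.6]
opening: 0.0422
gripper_force: 30.0
```

```bash
python3 st.py
```

```text
14.8667 yaw 197.0684 F [ 0.26 -0.25  2.55] M [ 0.0035 -0.0172  0.0185] 0.04188044240498905
```

To row units: -1.7 degrees / 60 = -0.0283.

Request:
send_rows --plan '[[[0,0,0,0,0,-0.01],[0,0,0,0,0,-0.02],[0,0,0,0,0,-0.0283],[0,0,0,0,0,-0.0283]]]'

```text
clock: 15.2
tool_pos: [0.4522, -0.1994, 0.117]
orientation: [180.0, 0.0, -161.2]
force: [-0.6, 0.3, -2.1]
opening: 0.0422
gripper_force: 30.0
```

```bash
python3 st.py
```

```text
15.45 yaw 198.7682 F [-0.34  0.02  2.52] M [ 0.0024 -0.0106 -0.0044] 0.04189560941574068
```

To row units: -1.7 degrees / 60 = -0.0283.

Request:
send_rows --plan '[[[0,0,0,0,0,-0.01],[0,0,0,0,0,-0.02],[0,0,0,0,0,-0.0283],[0,0,0,0,0,-0.0283]]]'

```text
clock: 15.78
tool_pos: [0.4522, -0.1994, 0.117]
orientation: [180.0, -0.0, -159.5]
force: [0.5, -0.1, -2.9]
opening: 0.042
gripper_force: 30.0
```

```bash
python3 st.py
```

```text
16.0333 yaw 200.4674 F [-0.09  0.2   2.28] M [-0.0271 -0.0346  0.006 ] 0.04226489943579236
```

To row units: -1.7 degrees / 60 = -0.0283.

Request:
send_rows --plan '[[[0,0,0,0,0,-0.01],[0,0,0,0,0,-0.02],[0,0,0,0,0,-0.0283],[0,0,0,0,0,-0.0283]]]'

```text
clock: 16.37
tool_pos: [0.4523, -0.1994, 0.117]
orientation: [180.0, 0.0, -157.8]
force: [-0.7, 0.6, -1.8]
opening: 0.0424
gripper_force: 30.0
```

```bash
python3 st.py
```

```text
16.6167 yaw 202.1697 F [-0.35 -0.04  2.59] M [0.014  0.0217 0.004 ] 0.041969608246779665
```

To row units: -1.7 degrees / 60 = -0.0283.

Request:
send_rows --plan '[[[0,0,0,0,0,-0.01],[0,0,0,0,0,-0.02],[0,0,0,0,0,-0.0283],[0,0,0,0,0,-0.0283]]]'

```text
clock: 16.95
tool_pos: [0.4523, -0.1994, 0.117]
orientation: [180.0, -0.0, -156.1]
force: [-0.5, 0.8, -2.5]
opening: 0.0423
gripper_force: 30.0
```

```bash
python3 st.py
```

```text
17.2 yaw 203.8694 F [0.41 0.2  2.32] M [-0.009  -0.0124  0.0389] 0.04209833343343397
```

To row units: -1.7 degrees / 60 = -0.0283.

Request:
send_rows --plan '[[[0,0,0,0,0,-0.01],[0,0,0,0,0,-0.02],[0,0,0,0,0,-0.0283],[0,0,0,0,0,-0.0283]]]'

```text
clock: 17.53
tool_pos: [0.4523, -0.1994, 0.117]
orientation: [-180.0, 0.0, -154.4]
force: [-0.5, -0.1, -2.8]
opening: 0.0425
gripper_force: 30.0
```

```bash
python3 st.py
```

```text
17.7833 yaw 205.5684 F [0.25 0.05 2.08] M [-0.001  -0.0072 -0.0058] 0.0419588898713625
```

To row units: -1.7 degrees / 60 = -0.0283.

Request:
send_rows --plan '[[[0,0,0,0,0,-0.01],[0,0,0,0,0,-0.02],[0,0,0,0,0,-0.0283],[0,0,0,0,0,-0.0283]]]'

```text
clock: 18.12
tool_pos: [0.4527, -0.1998, 0.1172]
orientation: [-180.0, 0.0, -152.7]
force: [1.5, -4.1, -3.8]
opening: 0.0418
gripper_force: 30.0
```

```bash
python3 st.py
```

```text
18.3667 yaw 207.2674 F [ 0.49 -4.98  3.4 ] M [-1.7686 -0.778  -0.188 ] 0.042172342724519744
```

To row units: -0.5 degrees / 60 = -0.0083.

Request:
send_rows --plan '[[[0,0,0,0,0,-0.005],[0,0,0,0,0,-0.0083],[0,0,0,0,0,-0.0083]]]'

```text
clock: 18.62
tool_pos: [0.4528, -0.1997, 0.1173]
orientation: [-179.9, 0.0, -152.2]
force: [3.3, -5.3, -4.0]
opening: 0.0421
gripper_force: 30.0
```

```bash
python3 st.py
```

```text
18.8667 yaw 207.7697 F [ 0.55 -5.84  3.62] M [-2.4056 -1.0006 -0.2773] 0.0416692865675924
```

The stop is felt at about 59°, with the torque rising to 0.28 N m. I'll ease back 1° to unload it, then lift slowly.

To row units: 1 degrees / 60 = 0.0167.

Request:
send_rows --plan '[[[0,0,0,0,0,0.0083],[0,0,0,0,0,0.0167],[0,0,0,0,0,0.0167],[0,0,0,0,0,0.0167]]]'

```text
clock: 19.2
tool_pos: [0.4524, -0.1995, 0.1171]
orientation: [-180.0, 0.0, -153.2]
force: [1.7, -3.9, -2.8]
opening: 0.0419
gripper_force: 30.0
```

```bash
python3 st.py
```

```text
19.45 yaw 206.7824 F [ 0.05 -4.42  2.48] M [-1.6647 -0.8202 -0.1758] 0.04185386031086328
```

To row units: 0.5 degrees / 60 = 0.0083.

Request:
send_rows --plan '[[[0,0,0,0,0,0.0067],[0,0,0,0,0,0.0083],[0,0,0,0,0,0.0083]]]'

```text
clock: 19.7
tool_pos: [0.4522, -0.1993, 0.117]
orientation: [180.0, -0.0, -153.7]
force: [2.4, -3.8, -3.1]
opening: 0.0421
gripper_force: 30.0
```

To row units: -0.15 cm / 40 = -0.0038, -0.1 cm / 40 = -0.0025.

Request:
send_rows --plan '[[[0,0,-0.0013,0,0,0],[0,0,-0.0025,0,0,0],[0,0,-0.0038,0,0,0],[0,0,-0.0038,0,0,0]]]'

```text
clock: 20.03
tool_pos: [0.4521, -0.1994, 0.1185]
orientation: [180.0, -0.0, -153.7]
force: [1.2, -2.0, -4.6]
opening: 0.0419
gripper_force: 30.0
```

```bash
python3 st.py
```

```text
20.2833 yaw 206.267 F [-0.12 -2.74  3.54] M [-1.0535 -0.593  -0.1194] 0.04228967459899872
```

Lifts freely with low forces, so I'll lift on up.

To row units: -0.6 cm / 40 = -0.015, -0.45 cm / 40 = -0.0113.

Request:
send_rows --plan '[[[0,0,-0.0038,0,0,0],[0,0,-0.0075,0,0,0],[0,0,-0.0113,0,0,0],[0,0,-0.015,0,0,0],[0,0,-0.015,0,0,0]]]'

```text
clock: 20.7
tool_pos: [0.4521, -0.1994, 0.1249]
orientation: [180.0, 0.0, -153.7]
force: [0.2, -1.4, -2.6]
opening: 0.042
gripper_force: 30.0
```

```bash
python3 st.py
```

```text
20.95 yaw 206.2726 F [ 0.64 -1.05  1.68] M [-0.6234 -0.064  -0.0778] 0.04188012315582862
```

To row units: -5.6 cm / 40 = -0.14, -2.6 cm / 40 = -0.065.

Request:
send_rows --plan '[[[0,0,-0.01,0,0,0],[0,0,-0.02,0,0,0],[0,0,-0.03,0,0,0],[0,0,-0.045,0,0,0],[0,0,-0.065,0,0,0],[0,0,-0.09,0,0,0],[0,0,-0.115,0,0,0],[0,0,-0.14,0,0,0]]]'

```text
clock: 21.62
tool_pos: [0.4524, -0.1994, 0.1819]
orientation: [-180.0, 0.0, -153.7]
force: [0.1, -0.8, -3.3]
opening: 0.0421
gripper_force: 30.0
```

```bash
python3 st.py; python3 - <<'E'
from h import *
from plant import ctrl
t=pickle.load(open("top0.pkl","rb"))
# board side midpoints from long edges
c=np.array([atz(t,p,.021) for p in((183,294),(267,243),(300,294),(215,347))]);print(c.mean(0))
d=c[1]-c[0];print("board y dir",np.degrees(np.arctan2(d[1],d[0])))
o=ctrl.get_obs()
yaw=o["orientation"][2]
print(rel(o,[.445,.155,.19],yaw),o["joint_pos"])
E
```

```text
21.8667 yaw 206.2764 F [-0.24 -0.13  2.25] M [-0.0053 -0.0285 -0.0184] 0.041885183354794936
[0.42937112 0.16406969 0.021     ]
board y dir -75.99375277485287
(array([-15.05,  32.09,  -0.95]), array([ 0.02, -0.  , -0.  ])) [-9.62520172e-01  6.61793438e+00 -2.70083014e+01 -1.77352778e-02
 -5.63814574e+01 -6.27700505e+01]
```

To row units: 15.7 cm / 40 = 0.3925, 13.6 cm / 40 = 0.34.

Request:
send_rows --plan '[[[-0.0125,0.025,-0.005,0,0,0],[-0.0325,0.07,-0.01,0,0,0],[-0.0575,0.1225,-0.015,0,0,0],[-0.0825,0.1775,-0.02,0,0,0],[-0.1075,0.2325,-0.0225,0,0,0],[-0.1325,0.2875,-0.0225,0,0,0],[-0.1575,0.34,-0.0225,0,0,0],[-0.1825,0.3925,-0.0225,0,0,0]]]'

```text
clock: 22.53
tool_pos: [0.4476, -0.0248, 0.1892]
orientation: [180.0, -0.0, -153.7]
force: [-0.1, 0.0, -3.8]
opening: 0.0422
gripper_force: 30.0
```

To row units: 16.4 cm / 40 = 0.41, 14.9 cm / 40 = 0.3725.

Request:
send_rows --plan '[[[-0.025,0.0525,0,0,0,0],[-0.05,0.105,0,0,0,0],[-0.075,0.16,0,0,0,0],[-0.1,0.2125,0,0,0,0],[-0.125,0.2675,0,0,0,0],[-0.15,0.32,0,0,0,0],[-0.175,0.3725,0,0,0,0],[-0.1925,0.41,0,0,0,0]]]'

```text
clock: 23.2
tool_pos: [0.4441, 0.1568, 0.1892]
orientation: [180.0, -0.0, -153.7]
force: [-0.3, 0.5, -2.3]
opening: 0.0419
gripper_force: 30.0
```

To row units: 9 cm / 40 = 0.225, 8.5 cm / 40 = 0.2125.

Request:
send_rows --plan '[[[0,0,0.05,0,0,0],[0,0,0.1,0,0,0],[0,0,0.15,0,0,0],[0,0,0.1875,0,0,0],[0,0,0.2125,0,0,0],[0,0,0.225,0,0,0],[0,0,0.225,0,0,0]]]'

```text
clock: 23.78
tool_pos: [0.4438, 0.1545, 0.0983]
orientation: [-180.0, -0.2, -153.7]
force: [-0.4, 0.1, -1.4]
opening: 0.0421
gripper_force: 30.0
```

```bash
python3 st.py; python3 - <<'E'
from plant import ctrl
import cv2
print(ctrl.get_obs()["tool_pos"])
s=ctrl.snapshot("side")["img"][200:400,220:480]
cv2.imwrite("pics/s3.png",cv2.resize(s,(780,600),interpolation=cv2.INTER_CUBIC)[:,:,::-1])
E
```

```text
24.0333 yaw 206.2813 F [0.03 0.09 2.56] M [ 0.0341  0.0046 -0.0177] 0.04197489866844766
[0.44508575 0.1551963  0.10028838]
```

View pics/s3.png

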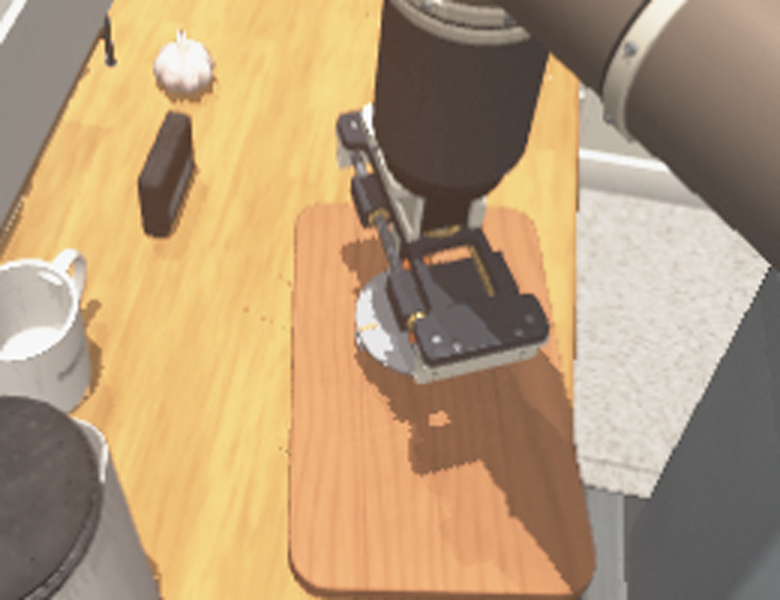

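The lid (crop ~(390,320)) is held level above the board, well inside its edges. Lowering it.

To row units: 2.7 cm / 40 = 0.0675, 2.6 cm / 40 = 0.065.

Request:
send_rows --plan '[[[0,0,0.0175,0,0,0],[0,0,0.035,0,0,0],[0,0,0.05,0,0,0],[0,0,0.06,0,0,0],[0,0,0.065,0,0,0],[0,0,0.0675,0,0,0],[0,0,0.0675,0,0,0]]]'

```text
clock: 24.67
tool_pos: [0.4446, 0.1547, 0.0722]
orientation: [-180.0, -0.0, -153.7]
force: [-0.9, -0.1, -2.8]
opening: 0.0418
gripper_force: 30.0
```

```bash
python3 st.py; python3 -c "
from plant import ctrl;print(ctrl.get_obs()['tool_pos'])"
```

```text
24.9167 yaw 206.2729 F [-0.09  0.1   2.32] M [-0.0007  0.0239  0.0105] 0.04188116435093619
[0.44482946 0.15494652 0.07277371]
```

To row units: 0.08 cm / 40 = 0.002, 0.05 cm / 40 = 0.0013.

Request:
send_rows --plan '[[[0,0,0.0005,0,0,0],[0,0,0.0013,0,0,0],[0,0,0.002,0,0,0],[0,0,0.002,0,0,0],[0,0,0.002,0,0,0]]]'

```text
clock: 25.33
tool_pos: [0.4447, 0.1548, 0.0717]
orientation: [180.0, -0.0, -153.7]
force: [-1.2, -0.0, -2.8]
opening: 0.042
gripper_force: 30.0
```

```bash
python3 st.py; python3 -c "
from plant import ctrl;print(ctrl.get_obs()['tool_pos'])"
```

```text
25.5833 yaw 206.2697 F [0.28 0.23 2.13] M [ 0.0085  0.0053 -0.0148] 0.04204688263337366
[0.44466061 0.15481288 0.07172844]
```

Request:
send_rows --plan '[[[0,0,0.0005,0,0,0],[0,0,0.001,0,0,0],[0,0,0.0015,0,0,0],[0,0,0.0015,0,0,0],[0,0,0.0015,0,0,0]]]'

```text
clock: 26.0
tool_pos: [0.4448, 0.1548, 0.0716]
orientation: [-180.0, 0.0, -153.7]
force: [-2.8, -0.9, 5.2]
opening: 0.042
gripper_force: 30.0
```

```bash
python3 st.py; python3 -c "
from plant import ctrl;print(ctrl.get_obs()['tool_pos'])"
```

```text
26.25 yaw 206.2793 F [ 2.44  0.76 -5.34] M [-0.1752  1.0219 -0.0034] 0.042574665473008734
[0.44473248 0.15483375 0.071589  ]
```

On the board. I'll ease off a little and release.

To row units: -0.03 cm / 40 = -0.0008.

Request:
send_rows --plan '[[[0,0,-0.0008,0,0,0],[0,0,-0.0008,0,0,0],[0,0,-0.0008,0,0,0]]]'

```text
clock: 26.5
tool_pos: [0.4448, 0.1549, 0.0716]
orientation: [-180.0, 0.0, -153.7]
force: [-2.1, 0.1, 3.4]
opening: 0.0423
gripper_force: 30.0
```

Request:
send_rows --plan '[[[0,0,0,0,0,0],[0,0,0,0,0,0],[0,0,0,0,0,0],[0,0,0,0,0,0],[0,0,0,0,0,0],[0,0,0,0,0,0],[0,0,0,0,0,0],[0,0,0,0,0,0]]]' --fingers 1

```text
clock: 27.17
tool_pos: [0.4447, 0.1549, 0.0715]
orientation: [180.0, 0.0, -153.7]
force: [0.3, 0.3, -0.3]
opening: 0.0865
gripper_force: 0.0
```

To row units: -0.4 cm / 40 = -0.01, -0.1 cm / 40 = -0.0025.

Request:
send_rows --plan '[[[0,0,0,0,0,0],[0,0,0,0,0,0],[0,0,0,0,0,0],[0,0,-0.0025,0,0,0],[0,0,-0.01,0,0,0]]]'

```text
clock: 27.58
tool_pos: [0.4445, 0.1546, 0.0753]
orientation: [-180.0, -0.0, -153.7]
force: [0.6, -1.1, 0.2]
opening: 0.0874
gripper_force: 0.0
```

```bash
python3 st.py
```

```text
27.8333 yaw 206.2724 F [-0.21 -0.08 -0.08] M [0.0133 0.0129 0.0039] 0.0875772474740183
```

To row units: -15 cm / 40 = -0.375, -12.5 cm / 40 = -0.3125.

Request:
send_rows --plan '[[[0,0,-0.0125,0,0,0],[0,0,-0.0375,0,0,0],[0,0,-0.075,0,0,0],[0,0,-0.125,0,0,0],[0,0,-0.1875,0,0,0],[0,0,-0.25,0,0,0],[0,0,-0.3125,0,0,0],[0,0,-0.375,0,0,0]]]'

```text
clock: 28.5
tool_pos: [0.4444, 0.1546, 0.2271]
orientation: [180.0, 0.0, -153.7]
force: [0.8, 0.3, 0.1]
opening: 0.0877
gripper_force: 0.0
```

Request:
send_rows --plan '[[[0,0,0,0,0,0],[0,0,0,0,0,0],[0,0,0,0,0,0]]]'

```text
clock: 28.75
tool_pos: [0.4443, 0.1546, 0.2253]
orientation: [180.0, -0.0, -153.7]
force: [-0.3, -0.2, 0.2]
opening: 0.0876
gripper_force: 0.0
```

```bash
python3 - <<'E'
from plant import ctrl
import cv2
cv2.imwrite("pics/w4.png",ctrl.snapshot("wrist")["img"][:,:,::-1])
E
```

```text
(no output)
```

View pics/w4.png

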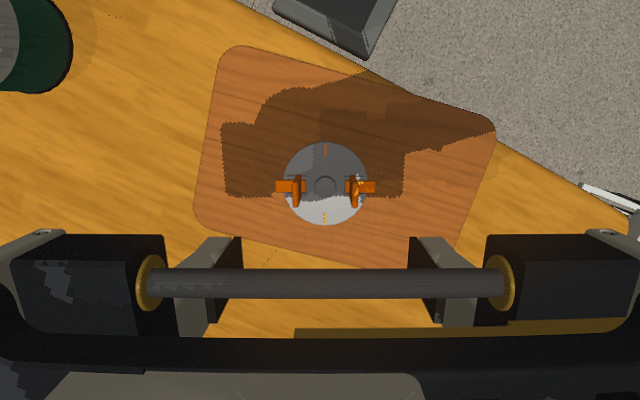

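The lid is at (325,185), upright and wholly on the board, with its tabs sprung back out. The canister at (30,50) is open. Handing in.

```bash
python3 -c "
from plant import ctrl;print(ctrl.close_job())"
```

```text
the job is handed in; nothing more can be done
None
```

The canister is open: I turned the lid about 59° to its end stop, lifted it off and set it upright, wholly on the chopping board; the job is handed in at about 29 s, and no verdict was returned.

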